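# Hang the gilding sample on the sprung hook

### The arm

A 6-joint arm with a two-finger parallel gripper is mounted at the origin on the work surface. World frame = base frame: x ahead of the robot, y to its left, z up, the work surface at z = 0. Lengths are in m, angles in rad, forces in N, time in s.
With the tool pointing down it reaches from about 0.375 to 0.975 m from the base axis. Payload 3.8 kg.
Tool frame: the origin (TCP) lies at the very end of the fingers, on their centre line; the grasp point (between the pads) lies 19 mm behind it; z points along the fingers, y is the line along which they close (so a half turn about z gives the same grasp; the last joint's range is limited). The gripper opens to 85 mm and grips with 20 to 120 N. Pads are 22 mm wide; open, the fingers measure 114 mm over their backs; the gripper's body (76 mm by 85 mm) begins 54 mm behind the grasp point. The pads swing forward as they close: fully open they stand 13 mm farther back than shut.
Start: joints at [-1.319, 0.264, 1.604, -0, 1.274, -0.037], TCP at [0.192, -0.647, 0.231] pointing down, gripper open.
Joint ranges: [-2.63, 2.63], [-0.94, 2.18], [0.31, 2.57], [-1.31, 4.45], [0, 2.66], [-2.55, 2.55]. Speed limits (rad/s): [2.57, 2.57, 3.14, 3.14, 3.14, 3.14].

### API

Orientations are given as a rotation vector (axis times angle).
In Python, from workcell import bot gives the robot as it stands. The module is installed in compiled form; this text tells all that it offers.
- The arm moves only by the shell command python3 -m jog [OPENING] [FORCE], which reads ROWS from standard input. ROWS is a JSON list of rows, 1 to 5 of them, each of 4 numbers: dx, dy, dz in m, then a turn about the tool's z in rad; each row shifts and turns the commanded pose from where the row before left it, along the tool's axes as they then stand; what a row does not reach is not made up. A row lasts 1/8 s, in which the tool goes at most 0.0625 m and 0.188 rad, less where a joint would pass 70% of its speed; a pose out of reach is approached as far as the arm can. OPENING is the opening from 0.0 (shut) to 1.0 (fully open), set as the command begins (- or left out keeps the last). The fingers move at their own pace and stop on an object; FORCE is the grip in N (left out, the last holds). Time passes only in rows, so rows that do not move let the fingers close. It prints the time, the measured TCP pose, the force, the opening and the grip force at its end. Input that does not fit is refused with a message, and nothing moves.
- bot.read_state(): the state, without advancing time (a new reading comes with each control period).
- bot.read_camera(name): name is "side" or "top"; returns the picture (400x640x3 uint8, red, green, blue); there is no depth.
- bot.camera_info(name): a dict with "intrinsics" (3x3 intrinsics, pixels), "extrinsics" (4x4, takes a point from camera to world coordinates). Camera axes: x right, y down, z forward; pixel columns grow to the right and rows downward; lengths in m; the calibration is good to about 2 mm. A picture is of the moment at which its call begins. camera_info takes no time and is no camera call.
- bot.finish_job(): hands the job in; it is judged then, once.
Trained networks look in the newest picture that a camera, given by its name, has taken for a name from the list of things; names that differ only in an ending like _2 or _b are one class to them, and where a whole thing is asked for, a point or a joint stands for the part that bears it (a point fixed in the world has none). Each returns a list of dicts, best first, with "conf" (0 to 1); they miss things now and then, are a little off and sometimes report something else, mostly with a low value. They report only what shows in the picture. A call takes as long as a camera call. They do not tell look-alikes from the thing itself.
- bot.search_frame(camera, thing): "box" ([left, top, right, bottom] in pixels, round what is visible of it).
- bot.regions_of(camera, thing): "pixels" (400x640 bool, what is visible of it) and "box" ([left, top, right, bottom] in pixels, round what is visible of it).
- bot.spot_point(camera, thing): "pixel" ([row, column] in pixels: a listed point, or the origin of a listed thing).
The state is a dict: "time": time; "q": joint angles; "joint_vel": joint speeds; "joint_torque": joint torques, N m; "tool_pos": TCP position; "tcp_rot": TCP orientation; "wrist_force": force on the tool from outside, world axes, zero at the start; "torque": the same for the moment, N m; "width": opening from 0.0 (shut) to 1.0 (fully open); "grip_force": force on a finger pad.
Only numpy, scipy, OpenCV 4.12 (cv2) and the standard library are available. Lean on these libraries where they do the work, as an engineer would, in place of code of your own. Each camera call takes 0.05 s, during which the arm holds its last target. There are 200 camera calls.

### The job

Take the gilded finish sample out of its slotted rack and hang it on the sprung hook stand with its gilded face pointing outward, away from the post: pass its hole over the red lip, push the spring buffer back gently, and lower the board behind the lip so that it hangs plumb with its weight on the bar, trapped between buffer and lip. The hook is delicate: press it lightly, with no more than about 15 N, and leave the other things on the bench where they are.

Things in the scene. Friction and masses are not known exactly. Their poses are not given: they have to be found in the camera images.
- sample: Finish sample: upright wooden board 80 mm wide (its y), 138 mm tall (its z), 10 mm thick (its x), 0.10 to 0.19 kg, standing 20 mm deep in the rack, either face any way. Origin: middle of its bottom edge, mid-thickness. Its +x face is the marked one: gilded, with a red and a black band along the bottom; its back (-x) is bare pale wood. A grip of 50 N suffices.
- sample_hole (a point): Centre of the round 22 mm hole through the sample, mid-thickness, 82 mm above its bottom edge and 56 mm below its top edge; axes as the sample's.
- rack: Fixed wooden block, 70 x 120 x 32 mm (x, y, z), with one slot along its y, 84 mm long, 13 mm wide, its floor 12 mm above the bench. Origin: centre of its underside.
- stand: Fixed hook stand; the hook points outward along its +x. Origin: on the post's axis at bench level, z up. Round base 100 mm across, 12 mm high; post 16 mm thick; clamp block 26 x 26 mm on it, top 152 mm high.
- bar_root (a point): Where the hook bar's axis meets the post's axis, 140 mm above the bench; axes as the stand's. The bar is round, 8 mm thick, level along +x. Its end is a red lip 5 mm thick (x), 8 mm wide, from the bar's underside to 6 mm above its top. The bar is locked at a reach that is not measured: the lip's outer face lies 85 to 121 mm from here. Hung, the sample's hole centre is 7 mm below this height.
- buffer (a joint): Spring buffer: black disc 30 mm across round the bar; value = how far it is pushed towards the post, m. At 0 (untouched) its face is 6 mm from the lip's inner face, so the 10 mm board needs over 4 mm of push to drop behind the lip. It yields from 1.5 N, 0.6 N more per mm, hard stop at 0.0075 (6 N). About 0.004 with the sample hung; its friction (a few N) resists lowering.
- brush_pot: Bystander: black pot of brushes, 72 mm across, about 190 mm tall. Origin: centre of its underside.
- wax_tin: Bystander: brass-coloured tin, 68 mm across, 45 mm tall. Origin: centre of its underside.
- frame_corner: Bystander: L-shaped gilded piece of frame, 70 x 70 mm, 26 mm high. Origin: about the centre of its underside.
- sanding_block: Bystander: cork block 70 x 40 x 28 mm. Origin: centre of its underside.
Things that resemble listed ones, but are neither listed nor needed, are in the scene too. Of the things shaped like the sample, the wooden one is meant.

How it is judged:
By the outcome, as a careful person would: the job done as asked, in the order asked, and still so for the second after the job is handed in, with the robot touching nothing.
It also fails if it takes over 48 s, if anything falls off the work surface, if the arm or the gripper's body presses on something with over 40 N, if the wrist force passes 120 N, or if a joint passes its speed limit or range.

## Working session

There is one attempt and no reset: what is moved stays moved. The work goes in short steps, Python scripts to look and compute and a shell command to move; the robot and the scene stay as the last step left them, time stands still between calls to the robot, and variables do not carry over. Pictures are saved under pics/ and viewed, at most 10 in all, crops included, and the job is handed in when it is done.

```bash
mkdir -p pics; python3 - <<'E'
from workcell import bot
import cv2,numpy as np
for c in("side","top"):
    im=bot.read_camera(c); cv2.imwrite(f"pics/{c}0.png",im[:,:,::-1])
    i=bot.camera_info(c); print(c,np.round(i["intrinsics"],1).tolist(),np.round(i["extrinsics"],4).tolist())
    for t in("sample","rack","stand","buffer"):
        print(t,[(np.round(d["box"]).tolist(),round(d["conf"],2)) for d in bot.search_frame(c,t)])
    for t in("sample","sample_hole","bar_root","rack","stand"):
        print(t,[(np.round(d["pixel"],1).tolist(),round(d["conf"],2)) for d in bot.spot_point(c,t)])
print(bot.read_state())
E
```

```text
side [[386.7, 0.0, 323.7], [0.0, 386.7, 200.6], [0.0, 0.0, 1.0]] [[-0.8291, -0.2907, 0.4776, 0.0302], [-0.5585, 0.3908, -0.7317, 0.7876], [0.026, -0.8734, -0.4864, 0.6335], [0.0, 0.0, 0.0, 1.0]]
sample [([386.0, 157.0, 411.0, 196.0], 0.96), ([415.0, 178.0, 429.0, 227.0], 0.74), ([368.0, 164.0, 397.0, 199.0], 0.69), ([354.0, 185.0, 386.0, 236.0], 0.67)]
rack [([370.0, 198.0, 398.0, 215.0], 0.55)]
stand [([266.0, 214.0, 318.0, 305.0], 0.59)]
buffer []
sample [([191.7, 393.4], 0.82), ([230.4, 366.6], 0.82), ([223.8, 420.0], 0.81), ([208.7, 377.1], 0.63)]
sample_hole [([182.8, 379.8], 0.95), ([210.4, 368.7], 0.94), ([195.5, 423.0], 0.78), ([172.3, 398.8], 0.58), ([222.5, 291.6], 0.41)]
bar_root [([240.7, 294.4], 0.76)]
rack [([208.1, 379.8], 0.8)]
stand [([289.6, 297.7], 0.8)]
top [[423.9, 0.0, 317.4], [0.0, 423.9, 194.3], [0.0, 0.0, 1.0]] [[0.0248, -0.9825, 0.1844, 0.3473], [-0.9996, -0.027, -0.0097, 0.0024], [0.0145, -0.1841, -0.9828, 1.2224], [0.0, 0.0, 0.0, 1.0]]
sample [([390.0, 212.0, 414.0, 240.0], 0.86), ([379.0, 268.0, 420.0, 292.0], 0.86), ([435.0, 209.0, 460.0, 248.0], 0.59), 
[... 460 characters left out ...]
[231.9, 237.8], 0.64)]
{'time': 1.0, 'q': array([-1.31889112e+00,  2.63909480e-01,  1.60402080e+00, -1.48798693e-05,
        1.27371753e+00, -3.68838903e-02]), 'joint_vel': array([ 0.00087904,  0.00074707, -0.00024595,  0.00010564,  0.00094662,
        0.00015319]), 'joint_torque': array([-5.05535445e-04, -5.15081298e+01, -3.67734826e+01, -1.69606037e-04,
        8.23133287e-04,  3.19018932e-05]), 'tool_pos': array([ 0.19223271, -0.64702505,  0.23126207]), 'tcp_rot': array([-3.10884501e+00, -4.52053254e-01,  3.15170620e-05]), 'wrist_force': array([-0.13384554,  1.0194199 ,  0.34924858]), 'torque': array([ 0.03121444, -0.0319219 ,  0.01857252]), 'grip_force': 0.0, 'width': 0.9966743891514132}
```

View pics/side0.png

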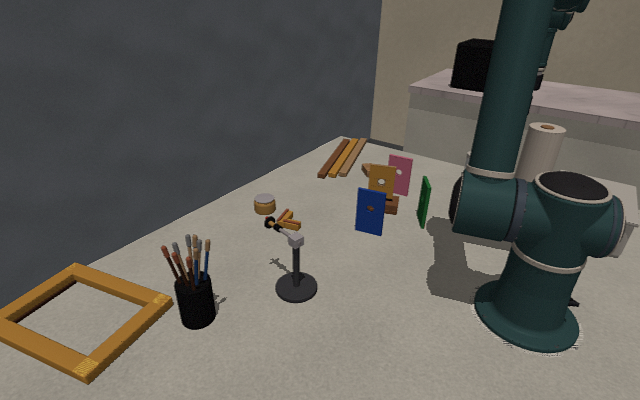

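View pics/top0.png

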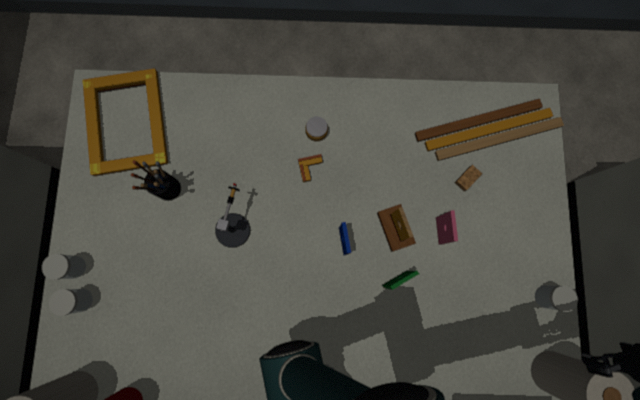

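Side view: the samples are blue (370,210), green (424,202), pink (400,175) and a wood/gold one (381,181). Only the wood/gold one stands in the rack (top view 395,226), so it fits the description. I'll confirm that in a crop and measure.

```bash
cat > h.py <<'E'
import numpy as np,cv2
from workcell import bot
from scipy.spatial.transform import Rotation as R
def ray(c,rc):
    i=bot.camera_info(c);K=np.array(i["intrinsics"]);E=np.array(i["extrinsics"])
    d=E[:3,:3]@np.linalg.solve(K,[rc[1],rc[0],1]);return E[:3,3],d/np.linalg.norm(d)
def atz(c,rc,z):
    o,d=ray(c,rc);return o+d*(z-o[2])/d[2]
def tri(a,b):
    (o1,d1),(o2,d2)=ray("side",a),ray("top",b)
    s=np.linalg.lstsq(np.c_[d1,-d2],o2-o1,rcond=None)[0]
    p,q=o1+s[0]*d1,o2+s[1]*d2;return (p+q)/2,np.linalg.norm(p-q)
def proj(c,p):
    i=bot.camera_info(c);K=np.array(i["intrinsics"]);E=np.array(i["extrinsics"])
    q=K@(E[:3,:3].T@(np.array(p)-E[:3,3]));return np.array([q[1],q[0]])/q[2]
E
python3 - <<'E'
from h import *
np.set_printoptions(precision=4,suppress=True)
s=cv2.imread("pics/side0.png");t=cv2.imread("pics/top0.png")
f=lambda im,r,c,h,w,k:cv2.resize(im[r:r+h,c:c+w],None,fx=k,fy=k,interpolation=cv2.INTER_CUBIC)
t2=np.clip(t.astype(float)*1.7,0,255).astype(np.uint8)
out=np.zeros((600,800,3),np.uint8)
out[:300,:400]=f(s,155,350,60,80,5)
out[:300,400:]=f(t2,195,365,60,80,5)
out[300:,:400]=f(s,205,255,60,80,5)
out[300:,400:]=f(t2,180,205,75,100,4)
cv2.imwrite("pics/crop1.png",out)
print("rack",tri([208.1,379.8],[226.6,395.6]),atz("top",[226.6,395.6],0))
print("hole",tri([182.8,379.8],[221.1,397.9]))
print("samp",tri([208.7,377.1],[229.7,394.4]))
print("bar_root",tri([240.7,294.4],[224.0,222.3]),atz("top",[224,222.3],.14))
print("stand",tri([289.6,297.7],[231.9,237.8]),atz("top",[231.9,237.8],0),atz("side",[289.6,297.7],0))
E
```

```text
rack (array([ 0.4844, -0.2414, -0.0059]), np.float64(0.008419421734539053)) [ 0.4876 -0.2386  0.    ]
hole (array([ 0.4883, -0.2285,  0.0916]), np.float64(0.008272193042460437))
samp (array([ 0.4824, -0.2347, -0.0057]), np.float64(0.007073183871571954))
bar_root (array([0.4665, 0.2332, 0.1387]), np.float64(0.00032814879062737705)) [0.4665 0.233  0.14  ]
stand (array([ 0.4642,  0.2206, -0.0121]), np.float64(0.006283791702354122)) [0.4603 0.2169 0.    ] [0.4591 0.2323 0.    ]
```

View pics/crop1.png

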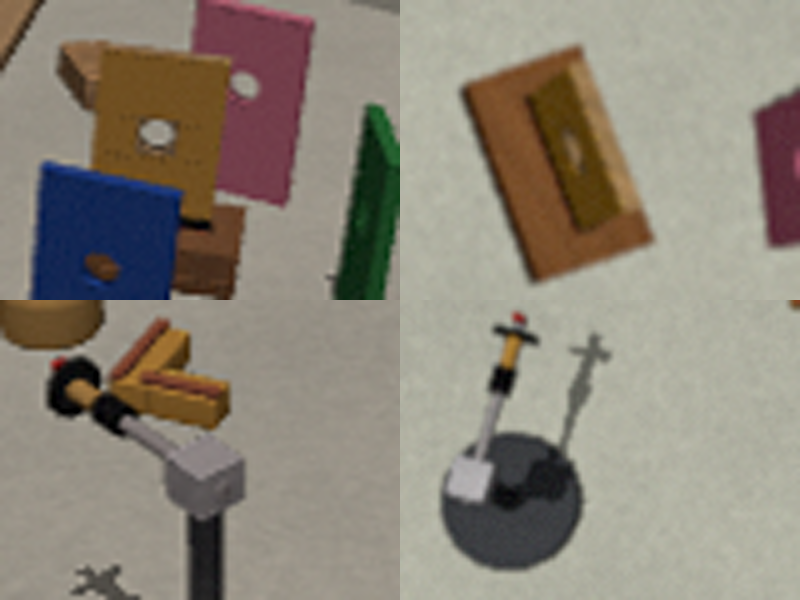

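The crop confirms it. The board in the rack has a gold face with a black band at its foot, and it faces the side camera (side 381,182; yaw about 110°). Blue, pink and green are painted decoys. The hook's lip is at side (267,218) and top (234.5,184.5).

```bash
python3 - <<'E'
from h import *
from scipy.optimize import least_squares
np.set_printoptions(precision=4,suppress=True)
obs=[("side",(5,-40,138),(370.6,164.6)),("side",(5,40,138),(396.4,167)),("side",(5,0,82),(381.6,181.7)),
("top",(5,-40,138),(399,208)),("top",(5,40,138),(409,238)),("top",(-5,40,138),(412,236.5)),("top",(5,-40,20),(391,214.4)),("top",(5,40,20),(401,241))]
def f(v,full=False):
    r=[]
    for c,l,(col,row) in obs:
        l=np.array(l)/1000;cs,sn=np.cos(v[2]),np.sin(v[2])
        p=[v[0]+cs*l[0]-sn*l[1],v[1]+sn*l[0]+cs*l[1],l[2]+.012]
        q=proj(c,p);r+=[q[1]-col,q[0]-row]
    return np.array(r)
s=least_squares(f,[.485,-.235,1.92],loss="soft_l1");print("sample",s.x,np.degrees(s.x[2]));print(f(s.x).reshape(-1,2))
lip,e=tri([217.6,267],[184.5,234.5]);print("lip",lip,e,atz("top",[184.5,234.5],.15))
for r in([224,222.3],): 
  root=atz("top",r,.14);d=lip-root;print(np.degrees(np.arctan2(d[1],d[0])),np.hypot(*d[:2]))
a=s.x;print("az",np.degrees(np.arctan2(a[1],a[0])))
E
echo '[[0,0,0,-0.1]]' | python3 -m jog
```

```text
sample [ 0.4821 -0.2362  1.8928] 108.44665899110277
[[-0.3967 -0.2832]
 [-0.3954  0.7396]
 [-0.3725  0.5507]
 [ 0.2373  0.0596]
 [ 0.5305 -0.0622]
 [ 1.244   0.285 ]
 [-0.2453 -0.0149]
 [-1.0534  0.4243]]
lip [0.5688 0.2067 0.148 ] 2.3080753191976056e-05 [0.5684 0.2063 0.15  ]
-14.445182173296589 0.10559914391142482
az -26.106056949099354
time: 1.12
tool_pos: [0.1922, -0.6471, 0.2313]
tcp_rot: [3.082, 0.611, -0.0]
wrist_force: [-0.6, 0.1, 0.1]
width: 0.999
grip_force: 0.0
```

```bash
echo '[[0.0472,-0.03,0,0],[0.0472,-0.03,0,0],[0.0472,-0.03,0,0],[0.0472,-0.03,0,0],[0.0472,-0.03,0,0]]' | python3 -m jog >/dev/null
echo '[[0.0472,-0.03,0,0],[0.0472,-0.03,0,0],[0.0472,-0.03,0,0],[0.0472,-0.03,0,0],[0,0,0,-0.18]]' | python3 -m jog
echo '[[0,0,0,-0.18],[0,0,0,-0.18],[0,0,0,-0.18],[0,0,0,-0.18],[0,0,0,-0.18]]' | python3 -m jog >/dev/null
echo '[[0,0,0,-0.18],[0,0,0,-0.18],[0,0,0,-0.18],[0,0,0,-0.18],[0,0,0,-0.18]]' | python3 -m jog >/dev/null
echo '[[0,0,0,-0.18],[0,0,0,-0.18],[0,0,0,-0.18],[0,0,0,-0.18],[0,0,0,-0.18]]' | python3 -m jog
echo '[[0,0,0,-0.18],[0,0,0,0],[0,0,0,0]]' | python3 -m jog
cat > st.py <<'E'
from h import *
import sys
np.set_printoptions(precision=4,suppress=True)
s=bot.read_state();M=R.from_rotvec(s["tcp_rot"]).as_matrix()
print("t",s["time"],s["tool_pos"],"q6",s["q"][5],"yaw_y",np.degrees(np.arctan2(M[1,1],M[0,1])),"w",s["width"],"g",s["grip_force"],"F",s["wrist_force"])
if len(sys.argv)>1:
    g=np.array(list(map(float,sys.argv[1:4]))); print("tool delta",M.T@(g-s["tool_pos"]))
    if len(sys.argv)>4: print("turn",-np.radians((float(sys.argv[4])-np.degrees(np.arctan2(M[1,1],M[0,1]))+180)%360-180))
E
python3 st.py .482 -.236 .122 108.4
```

```text
time: 2.38
tool_pos: [0.485, -0.2328, 0.2315]
tcp_rot: [-3.011, -0.895, -0.002]
wrist_force: [-0.1, -0.3, 0.5]
width: 0.999
grip_force: 0.0
time: 4.25
tool_pos: [0.483, -0.2362, 0.2314]
tcp_rot: [-0.209, 3.134, -0.0]
wrist_force: [0.0, 1.0, -0.5]
width: 0.999
grip_force: 0.0
time: 4.62
tool_pos: [0.483, -0.2362, 0.2314]
tcp_rot: [-0.476, 3.105, -0.0]
wrist_force: [-0.7, -0.6, -0.3]
width: 1.0
grip_force: 0.0
t 4.625 [ 0.483  -0.2362  0.2314] q6 -2.3761700232412175 yaw_y 107.43282962485485 w 1.0000467438517004 g 0.0 F [-0.6993 -0.5744 -0.2805]
tool delta [0.0009 0.0005 0.1094]
turn -0.016880307474031502
```

```bash
echo '[[0.001,0,0.04,-0.017],[0,0,0.04,0],[0,0,0.029,0],[0,0,0,0]]' | python3 -m jog
echo '[[0,0,0,0],[0,0,0,0],[0,0,0,0],[0,0,0,0],[0,0,0,0]]' | python3 -m jog 0 50
echo '[[0,0,0,0],[0,0,0,0],[0,0,0,0]]' | python3 -m jog 
python3 st.py; python3 - <<'E'
from h import *
a=bot.read_camera("side");b=bot.read_camera("top")
f=lambda im,r,c:cv2.resize(im[r:r+80,c:c+80,::-1],None,fx=5,fy=5,interpolation=cv2.INTER_CUBIC)
cv2.imwrite("pics/grasp.png",np.hstack([f(a,140,345),np.clip(f(b,190,360)*1.5,0,255).astype(np.uint8)]))
E
```

```text
time: 5.12
tool_pos: [0.4798, -0.2353, 0.1195]
tcp_rot: [0.504, -3.096, -0.006]
wrist_force: [-0.2, 0.3, -0.1]
width: 1.006
grip_force: 0.0
time: 5.75
tool_pos: [0.4824, -0.2364, 0.1231]
tcp_rot: [-0.507, 3.1, -0.0]
wrist_force: [-0.9, 1.0, 4.9]
width: 0.108
grip_force: 49.4
time: 6.12
tool_pos: [0.4824, -0.2365, 0.1231]
tcp_rot: [-0.507, 3.1, -0.0]
wrist_force: [-1.1, 1.6, 6.3]
width: 0.109
grip_force: 49.5
t 6.125 [ 0.4824 -0.2365  0.1231] q6 -2.3975299886853825 yaw_y 108.57705709832128 w 0.10872138285896542 g 49.461411237716675 F [-1.115   1.644   6.2687]
```

View pics/grasp.png

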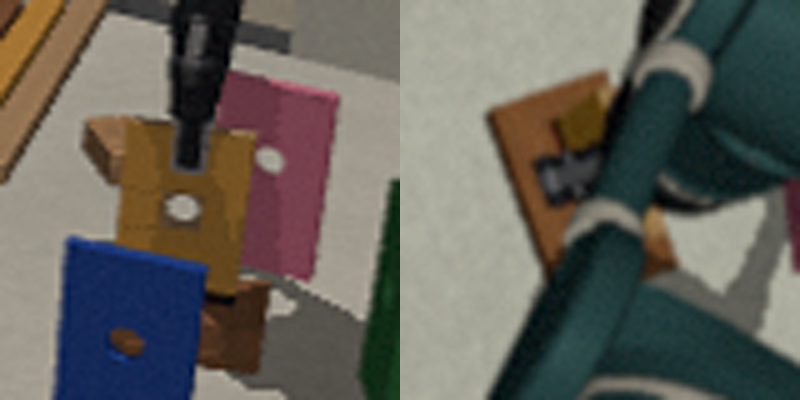

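The board is gripped centrally, with the finger at crop (187,150) over the board's width of 120–255. Next I'll lift, carry and turn.

```bash
echo '[[0,0,-0.02,0],[0,0,-0.04,0],[0,0,-0.04,0],[0,0,-0.04,0],[0,0,-0.04,0]]' | python3 -m jog
echo '[[-0.0263,0.0367,0,0],[-0.0263,0.0367,0,0],[-0.0263,0.0367,0,0],[-0.0263,0.0367,0,0],[-0.0263,0.0367,0,0]]' | python3 -m jog
echo '[[-0.0263,0.0367,0,0],[-0.0263,0.0367,0,0],[-0.0263,0.0367,0,0],[-0.0263,0.0367,0,0],[-0.0263,0.0367,0,0]]' | python3 -m jog
echo '[[0,0,0,0.179],[0,0,0,0.179],[0,0,0,0.179],[0,0,0,0.179],[0,0,0,0.179]]' | python3 -m jog>/dev/null
echo '[[0,0,0,0.179],[0,0,0,0.179],[0,0,0,0.179],[0,0,0,0.179],[0,0,0,0.179]]' | python3 -m jog>/dev/null
echo '[[0,0,0,0.179],[0,0,0,0.179],[0,0,0,0],[0,0,0,0]]' | python3 -m jog
python3 st.py .6147 .1948 .184 -14.4;  python3 - <<'E'
from h import *
a=bot.read_camera("side");b=bot.read_camera("top")
cv2.imwrite("pics/s2.png",a[:,:,::-1]);cv2.imwrite("pics/t2.png",b[:,:,::-1])
f=lambda im,r,c:cv2.resize(im[r:r+120,c:c+80,::-1],None,fx=5,fy=5,interpolation=cv2.INTER_CUBIC)
cv2.imwrite("pics/v2.png",np.hstack([f(a,130,235),np.clip(f(b,140,190)*1.6,0,255).astype(np.uint8)]))
for c in("side","top"):
  for t in("buffer","sample_hole","bar_root"):
    print(c,t,[(np.round(d["pixel"],1).tolist(),round(d["conf"],2)) for d in bot.spot_point(c,t)])
E
```

```text
time: 6.85
tool_pos: [0.4815, -0.2363, 0.3026]
tcp_rot: [0.507, -3.099, -0.001]
wrist_force: [-0.2, 0.0, -2.2]
width: 0.111
grip_force: 48.8
time: 7.48
tool_pos: [0.5481, -0.0193, 0.3014]
tcp_rot: [0.507, -3.099, 0.0]
wrist_force: [1.1, -0.3, -1.4]
width: 0.11
grip_force: 48.9
time: 8.1
tool_pos: [0.6144, 0.1965, 0.3011]
tcp_rot: [0.507, -3.099, 0.001]
wrist_force: [-0.5, -0.4, -0.9]
width: 0.108
grip_force: 48.9
time: 9.85
tool_pos: [0.6142, 0.1951, 0.3016]
tcp_rot: [-2.481, -1.927, 0.001]
wrist_force: [0.1, -1.3, -1.5]
width: 0.108
grip_force: 49.1
t 9.85 [0.6142 0.1951 0.3016] q6 0.5190712675638754 yaw_y -14.329193767622252 w 0.10799666018855439 g 49.080864787101746 F [ 0.0941 -1.2799 -1.5284]
tool delta [-0.0001  0.0006  0.1176]
turn 0.0012358018859239212Traceback (most recent call last):
  File "<stdin>", line 8, in <module>
ValueError: it knows: bar_root, brush_pot, frame_corner, rack, sample, sample_hole, sanding_block, stand, wax_tin
```

View pics/v2.png

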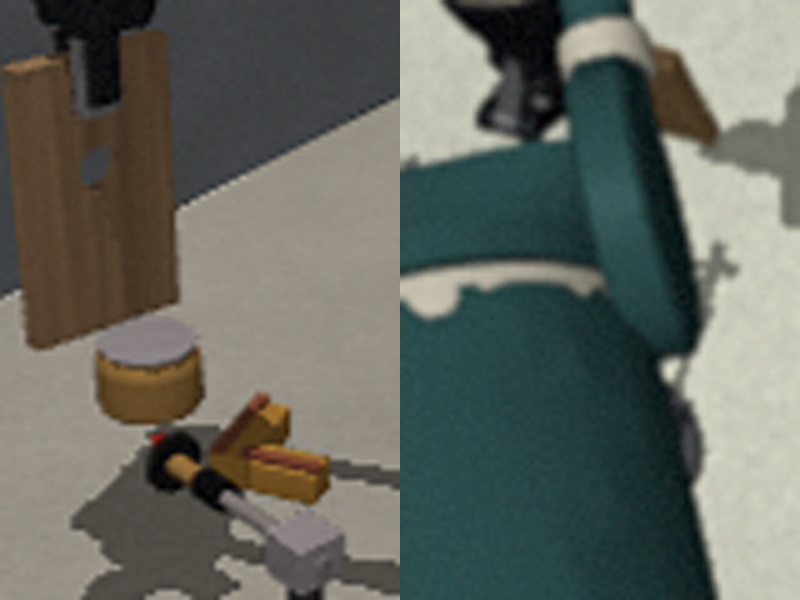

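The side view shows the bare back toward the post, so the gilded face is outward. The hole is at crop (95,165) and the lip and disc at (160–173,440–460). The arm hides the hook from the top camera, so I'll fit the held board and hook in the side view, plus the first top picture.

```bash
cat > fit.py <<'E'
from h import *
import sys
from scipy.optimize import minimize
np.set_printoptions(precision=4,suppress=True)
def board(img,s,off,k=4):
    """soft IoU fit of held board in side image: off=(dx tool-x, dz down, roll)"""
    a=cv2.resize(img,None,fx=k,fy=k,interpolation=cv2.INTER_CUBIC).astype(int)
    wood=((a[:,:,0]-a[:,:,2])>22).astype(np.uint8)
    M=R.from_rotvec(s["tcp_rot"]).as_matrix();T=s["tool_pos"]
    c0=proj("side",T+M@[0,0,.029])*k
    def px(P): return np.array([(proj("side",p)[::-1]+.5)*k-.5 for p in P])
    th=np.linspace(0,2*np.pi,40)
    def model(v):
        Rr=R.from_rotvec([0,v[2],0]).as_matrix()
        W=lambda l:T+M@(np.array([v[0],0,v[1]])+Rr@np.array(l))   # l relative to hole centre, tool axes
        m=np.zeros(wood.shape,np.uint8)
        cor=px([W([x,y,z]) for x in(-.04,.04) for y in(-.005,.005) for z in(-.056,.082)])
        cv2.fillConvexPoly(m,cv2.convexHull(np.round(cor*16).astype(np.int32)),1,shift=4)
        h=[np.zeros_like(m) for _ in range(2)]
        for i,y in enumerate((-.005,.005)):
            cv2.fillPoly(h[i],[np.round(px([W([.011*np.cos(t),y,.011*np.sin(t)]) for t in th])*16).astype(np.int32)],1,shift=4)
        m[(h[0]&h[1])>0]=0;return m,W
    H=np.array(wood.shape)
    top=px([T+M@[0,0,.016]])[0][1]
    roi=np.zeros(wood.shape,bool);r0=int(top);c=c0.astype(int)
    roi[r0:c[0]+int(45*k),c[1]-45*k:c[1]+35*k]=True
    n,l=cv2.connectedComponents((wood&roi).astype(np.uint8))
    big=1+np.argmax([np.sum(l==i) for i in range(1,n)]);wood=(l==big)
    f=lambda v:np.sum((model(v)[0]>0)[roi]!=wood[roi])
    r=min((minimize(f,[x,.029,0],method="Nelder-Mead",options=dict(initial_simplex=np.array([[x,.029,0],[x+.004,.029,0],[x,.033,0],[x,.029,.04]]))) for x in(-.003,0,.003)),key=lambda r:r.fun)
    m,W=model(r.x);a=a.clip(0,255).astype(np.uint8)[:,:,::-1].copy()
    e=cv2.morphologyEx(m,cv2.MORPH_GRADIENT,np.ones((2,2),np.uint8));a[e>0]=(255,0,255)
    return r.x,r.fun,wood.sum(),W([0,0,0]),a
E
python3 - <<'E'
from fit import *
img=cv2.imread("pics/s2.png")[:,:,::-1];s=bot.read_state()
v,e,n,hole,a=board(img,s,0);print("offs",v,e,n,"hole",hole)
t=cv2.imread("pics/t0.png" if 0 else "pics/top0.png").astype(int)
def cen(m,r0,r1,c0,c1):
    y,x=np.nonzero(m[r0:r1,c0:c1]);return [y.mean()+r0,x.mean()+c0],len(y)
b,g,rr=[t[:,:,i] for i in range(3)]
red=(rr-g>50)&(rr-b>50);p,n=cen(red,175,195,220,245);print("red",p,n,atz("top",p,.15))
lip=atz("top",p,.15)
gold=(rr-b>35)&(rr-g<60)&~red;q,n=cen(gold,180,205,220,240);print("gold",q,n,atz("top",q,.142))
for n_,c in(("lip",lip),("gold",atz("top",q,.142))):
  for rt in(np.array([.4665,.2331,.14]),):
    d=c-rt;print(n_,np.degrees(np.arctan2(d[1],d[0])),np.hypot(*d[:2]))
i=cv2.imread("pics/s2.png").astype(int);red=(i[:,:,2]-i[:,:,1]>50)&(i[:,:,2]-i[:,:,0]>50)
y,x=np.nonzero(red[205:230,255:280]);print("side red",sorted(zip((y+205).tolist(),(x+255).tolist())))
u=np.array([np.cos(np.radians(-14.4)),np.sin(np.radians(-14.4)),0])
print("pred lip top ",proj("side",lip),"disc c",proj("side",[.4665+.0965*u[0],.2331+.0965*u[1],.14]))
for c in("side",):
  for tt in("bar_root","sample_hole"): print(tt,[(np.round(d["pixel"],1).tolist(),round(d["conf"],2)) for d in bot.spot_point(c,tt)])
print("root",proj("side",[.4665,.2331,.14]),"hole proj",proj("side",hole))
cc=(np.array(proj("side",hole))*4).astype(int)
o=np.zeros((600,800,3),np.uint8);crop=a[cc[0]-160:cc[0]+440,cc[1]-300:cc[1]+500];o[:crop.shape[0],:crop.shape[1]]=crop
cv2.imwrite("pics/fit2.png",o)
E
```

```text
Traceback (most recent call last):
  File "fit.py", line 30, in board
    r=min((minimize(f,[x,.029,0],method="Nelder-Mead",options=dict(initial_simplex=np.array([[x,.029,0],[x+.004,.029,0],[x,.033,0],[x,.029,.04]]))) for x in(-.003,0,.003)),key=lambda r:r.fun)
  File "fit.py", line 30, in <genexpr>
    r=min((minimize(f,[x,.029,0],method="Nelder-Mead",options=dict(initial_simplex=np.array([[x,.029,0],[x+.004,.029,0],[x,.033,0],[x,.029,.04]]))) for x in(-.003,0,.003)),key=lambda r:r.fun)
           ~~~~~~~~^^^^^^^^^^^^^^^^^^^^^^^^^^^^^^^^^^^^^^^^^^^^^^^^^^^^^^^^^^^^^^^^^^^^^^^^^^^^^^^^^^^^^^^^^^^^^^^^^^^^^^^^^^^^^^^^^^^^^^^^^^^^^^^^
  File "fit.py", line 29, in <lambda>
    f=lambda v:np.sum((model(v)[0]>0)[roi]!=wood[roi])
                       ~~~~~^^^
  File "fit.py", line 17, in model
    cor=px([W([x,y,z]) for x in(-.04,.04) for y in(-.005,.005) for z in(-.056,.082)])
  File "fit.py", line 11, in px
    def px(P): return np.array([(proj("side",p)[::-1]+.5)*k-.5 for p in P])
                                 ~~~~^^^^^^^^^^
  File "h.py", line 14, in proj
    i=bot.camera_info(c);K=np.array(i["intrinsics"]);E=np.array(i["extrinsics"])
ValueError: time passes only in moves, steps and waits
```

Too many `camera_info` calls, so I'll cache it.

```bash
sed -i 's/^def ray/_i={c:bot.camera_info(c) for c in("side","top")}\ndef ray/; s/i=bot.camera_info(c);/i=_i[c];/' h.py
cat > run2.py <<'E'
from fit import *
img=cv2.imread("pics/s2.png")[:,:,::-1];s=bot.read_state()
v,e,n,hole,a=board(img,s,0);print("offs",v,e,n,"hole",hole)
t=cv2.imread("pics/top0.png").astype(int)
def cen(m,r0,r1,c0,c1):
    y,x=np.nonzero(m[r0:r1,c0:c1]);return [y.mean()+r0,x.mean()+c0],len(y)
b,g,rr=[t[:,:,i] for i in range(3)]
red=(rr-g>50)&(rr-b>50);p,n=cen(red,175,195,220,245);print("red",p,n,atz("top",p,.15))
lip=atz("top",p,.15)
gold=(rr-b>35)&(rr-g<60)&~red;q,n=cen(gold,180,205,220,240);print("gold",q,n,atz("top",q,.142))
for n_,c in(("lip",lip),("gold",atz("top",q,.142))):
    d=c-np.array([.4665,.2331,.14]);print(n_,np.degrees(np.arctan2(d[1],d[0])),np.hypot(*d[:2]))
i=cv2.imread("pics/s2.png").astype(int);red=(i[:,:,2]-i[:,:,1]>50)&(i[:,:,2]-i[:,:,0]>50)
y,x=np.nonzero(red[205:230,255:280]);print("side red",sorted(zip((y+205).tolist(),(x+255).tolist())))
u=np.array([np.cos(np.radians(-14.4)),np.sin(np.radians(-14.4)),0])
print("pred lip top ",proj("side",lip),"disc c",proj("side",[.4665+.0965*u[0],.2331+.0965*u[1],.14]))
print("root",proj("side",[.4665,.2331,.14]),"hole proj",proj("side",hole))
cc=(np.array(proj("side",hole))*4).astype(int)
crop=a[cc[0]-150:cc[0]+400,cc[1]-300:cc[1]+300]
cv2.imwrite("pics/fit2.png",crop)
E
python3 run2.py
```

```text
offs [-0.0015  0.0287  0.0019] 397.0 18770 hole [0.614  0.1937 0.2733]
red [np.float64(184.0), np.float64(234.0)] 1 [0.5697 0.2077 0.15  ]
gold [np.float64(191.55172413793105), np.float64(232.31034482758622)] 29 [0.5512 0.2123 0.142 ]
lip -13.858843061119906 0.10624662225101852
gold -13.775679841650982 0.08724528749100972
side red [(217, 265), (217, 266), (217, 267), (218, 266)]
pred lip top  [216.9489 266.4161] disc c [222.0775 269.3021]
root [240.193  294.3588] hole proj [162.634  253.3642]
```

View pics/fit2.png

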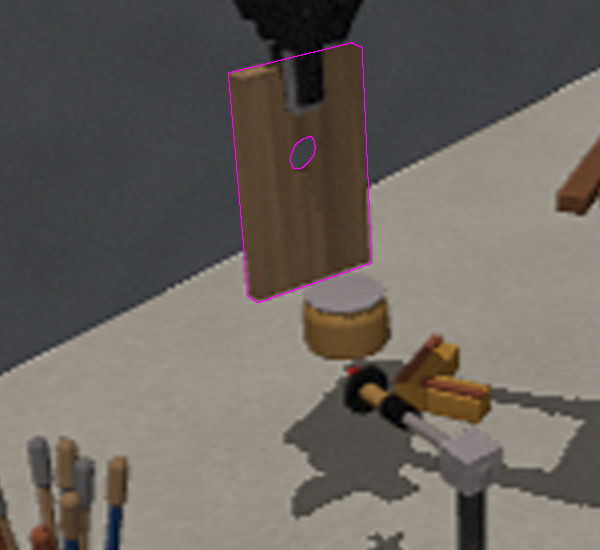

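Fit error is small. The hole is at tool (-1.5, 0, 28.7) mm. The bar line runs from (.4665,.2331) at yaw −14°, with the lip's outer face about 108 mm out, which is inside the given range. Next I'll lower to just in front of the lip and check again.

```bash
echo '[[0.0024,0,0.03,-0.005],[0,0,0.04,0],[0,0,0.04,0],[0,-0.0088,0.02,0],[0,-0.0088,0,0]]' | python3 -m jog >/dev/null
echo '[[0,0,0,0],[0,0,0,0]]' | python3 -m jog
cat > look.py <<'E'
from fit import *
s=bot.read_state();img=bot.read_camera("side");k=sys.argv[1]
off=np.array([-.0015,0,.0287]);M=R.from_rotvec(s["tcp_rot"]).as_matrix();h=s["tool_pos"]+M@off
root=np.array([.4665,.2331,.143]);u=np.array([.9703,-.2419,0]);n=np.array([.2419,.9703,0])
print("t",s["time"],"hole s,lat,dz(mm) vs insertion height:",1e3*np.array([(h-root)@u,(h-root)@n,h[2]-.143]),"yaw",np.degrees(np.arctan2(M[1,1],M[0,1])),"F",s["wrist_force"])
c=np.round(proj("side",h)).astype(int)
cr=img[c[0]-38:c[0]+42,c[1]-40:c[1]+50,::-1]
a=cv2.resize(cr,None,fx=7,fy=7,interpolation=cv2.INTER_CUBIC)
def dot(p,col):
    q=(proj("side",p)-[c[0]-38,c[1]-40]+.5)*7;cv2.circle(a,(int(q[1]),int(q[0])),2,col,-1)
th=np.linspace(0,6.283,24,endpoint=False)
for t in th: dot(h+M@[.011*np.cos(t),-.005,.011*np.sin(t)],(255,0,255))
L=root+u*.1035;L[2]=.14
for y in(-.004,.004):
    for z in(-.004,.010): dot(L+n*y+[0,0,z],(0,255,0))
cv2.imwrite(f"pics/l{k}.png",a);cv2.imwrite(f"pics/full{k}.png",img[:,:,::-1])
E
python3 look.py 1
```

```text
time: 10.82
tool_pos: [0.5994, 0.2023, 0.1745]
tcp_rot: [2.477, 1.929, 0.006]
wrist_force: [0.6, -0.2, -1.6]
width: 0.107
grip_force: 49.0
t 10.825 hole s,lat,dz(mm) vs insertion height: [136.4963   0.7758   2.8127] yaw -14.180948444505132 F [ 0.6211 -0.184  -1.5678]
```

View pics/l1.png

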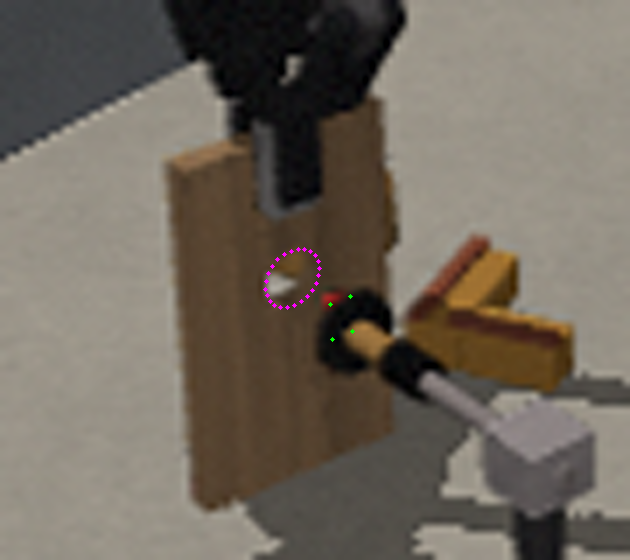

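The lip's red is at (333,298), against a prediction of about (336,297). The hole matches its overlay, so alignment is within about 1 mm. I'll go in slowly and watch the force.

```bash
echo '[[0.0005,0,0.0028,0],[0,0,0,0],[0,0,0,0]]' | python3 -m jog 
echo '[[0,-0.006,0,0],[0,-0.006,0,0],[0,-0.006,0,0],[0,-0.005,0,0],[0,0,0,0]]' | python3 -m jog
echo '[[0,0,0,0],[0,0,0,0]]' | python3 -m jog; python3 look.py 2
```

```text
time: 11.25
tool_pos: [0.5981, 0.2023, 0.1694]
tcp_rot: [-2.479, -1.93, 0.0]
wrist_force: [0.0, -0.7, -1.8]
width: 0.108
grip_force: 49.0
time: 11.88
tool_pos: [0.5753, 0.2081, 0.1696]
tcp_rot: [-2.479, -1.93, 0.0]
wrist_force: [0.2, -0.0, -0.2]
width: 0.107
grip_force: 49.0
time: 12.12
tool_pos: [0.576, 0.2079, 0.1695]
tcp_rot: [2.479, 1.929, 0.0]
wrist_force: [0.3, -0.3, -1.5]
width: 0.107
grip_force: 49.0
t 12.125 hole s,lat,dz(mm) vs insertion height: [112.3088   0.5658  -2.1943] yaw -14.214480567409257 F [ 0.3181 -0.2655 -1.4855]
```

View pics/l2.png

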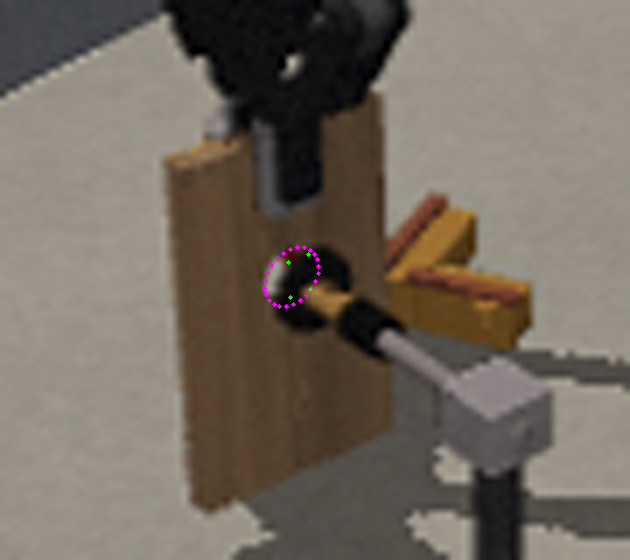

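The lip lines up with the hole at (300,275) with no contact. The hole is 2 mm low, so I'll raise it and continue.

```bash
echo '[[0.0005,0,-0.0021,0],[0,0,0,0],[0,0,0,0]]' | python3 -m jog |grep -E "pos|force"
echo '[[0,-0.002,0,0],[0,-0.002,0,0],[0,-0.002,0,0],[0,0,0,0]]' | python3 -m jog |grep -E "pos|wrist"
echo '[[0,-0.002,0,0],[0,-0.001,0,0],[0,0,0,0]]' | python3 -m jog |grep -E "pos|wrist"
echo '[[0,-0.001,0,0],[0,0,0,0],[0,0,0,0]]' | python3 -m jog |grep -E "pos|wrist"
echo '[[0,-0.001,0,0],[0,0,0,0],[0,0,0,0]]' | python3 -m jog |grep -E "pos|wrist"
python3 st.py
```

```text
tool_pos: [0.576, 0.2085, 0.1717]
wrist_force: [-0.2, 0.8, -1.7]
grip_force: 49.0
tool_pos: [0.5698, 0.21, 0.1716]
wrist_force: [-0.1, -0.5, -1.7]
tool_pos: [0.5671, 0.2107, 0.1716]
wrist_force: [0.9, -0.7, -1.1]
tool_pos: [0.5665, 0.2108, 0.1717]
wrist_force: [1.4, -0.6, -2.4]
tool_pos: [0.5654, 0.2111, 0.1717]
wrist_force: [2.2, -0.6, -2.3]
t 14.175 [0.5654 0.2111 0.1717] q6 0.5641809003214718 yaw_y -14.206409663763269 w 0.10892279453605268 g 48.95103871822357 F [ 2.2314 -0.5751 -2.2995]
```

Contact came at s≈102 mm, as predicted. I'll push about 5.5 mm in total.

```bash
echo '[[0,-0.001,0,0],[0,-0.001,0,0],[0,0,0,0],[0,0,0,0]]' | python3 -m jog |grep -E "pos|wrist"
echo '[[0,-0.001,0,0],[0,0,0,0],[0,0,0,0]]' | python3 -m jog |grep -E "pos|wrist"
echo '[[0,-0.001,0,0],[0,0,0,0],[0,0,0,0]]' | python3 -m jog |grep -E "pos|wrist"
python3 look.py 3
```

```text
tool_pos: [0.5635, 0.2116, 0.1717]
wrist_force: [3.9, -1.5, -2.1]
tool_pos: [0.5625, 0.2118, 0.1717]
wrist_force: [4.0, -2.0, -1.9]
tool_pos: [0.5615, 0.212, 0.1717]
wrist_force: [4.7, -2.1, -1.9]
t 15.425 hole s,lat,dz(mm) vs insertion height: [97.2999  1.0585 -0.0157] yaw -14.207829339560725 F [ 4.6706 -2.1289 -1.9018]
```

```bash
echo '[[0,0,0.0015,0],[0,0,0.0015,0],[0,0,0,0]]' | python3 -m jog |grep -E "pos|wrist"
echo '[[0,0,0.0015,0],[0,0,0.0015,0],[0,0,0,0]]' | python3 -m jog |grep -E "pos|wrist"
echo '[[0,0,0.001,0],[0,0,0.001,0],[0,0,0,0]]' | python3 -m jog |grep -E "pos|wrist"
```

```text
tool_pos: [0.5617, 0.2125, 0.169]
wrist_force: [4.7, -1.2, 2.1]
tool_pos: [0.5614, 0.2123, 0.1654]
wrist_force: [4.6, -0.1, 0.8]
tool_pos: [0.5613, 0.2121, 0.1634]
wrist_force: [4.7, -1.1, 0.8]
```

```bash
echo '[[0,0,0.001,0],[0,0,0,0],[0,0,0,0]]' | python3 -m jog |grep -E "pos|wrist"
echo '[[0,0,0.0007,0],[0,0,0,0],[0,0,0,0]]' | python3 -m jog |grep -E "pos|wrist"
python3 look.py 4
```

```text
tool_pos: [0.5613, 0.2121, 0.1625]
wrist_force: [5.2, -1.6, 1.5]
tool_pos: [0.5614, 0.2121, 0.162]
wrist_force: [4.7, -1.9, 2.2]
t 17.35 hole s,lat,dz(mm) vs insertion height: [97.1618  1.0738 -9.696 ] yaw -14.208942522406048 F [ 4.6877 -1.9182  2.2259]
```

View pics/l4.png

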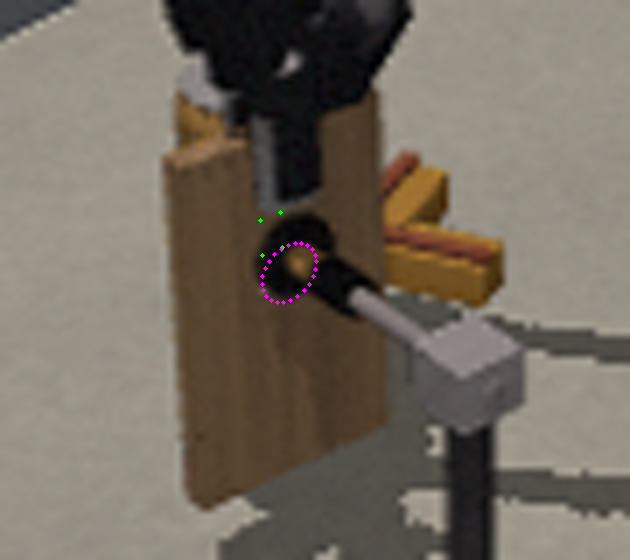

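```bash
echo '[[0,0,0.0007,0],[0,0,0,0],[0,0,0,0]]' | python3 -m jog |grep -E "pos|wrist"
echo '[[0,0,0.0005,0],[0,0,0,0],[0,0,0,0]]' | python3 -m jog |grep -E "pos|wrist"
```

```text
tool_pos: [0.5615, 0.2122, 0.1618]
wrist_force: [3.7, -2.0, 5.0]
tool_pos: [0.5615, 0.2122, 0.1618]
wrist_force: [1.8, -2.2, 6.7]
```

It's seated: z stopped with the hole at 133 mm and about 8 N. I'll ease the board out against the lip and check that it stays down.

```bash
echo '[[0,0.0007,-0.0003,0],[0,0.0006,0,0],[0,0,0,0],[0,0,0,0]]' | python3 -m jog |grep -E "pos|wrist"
echo '[[0,0.0006,0,0],[0,0,0,0],[0,0,0,0]]' | python3 -m jog |grep -E "pos|wrist"
```

```text
tool_pos: [0.5617, 0.2121, 0.1618]
wrist_force: [0.1, -2.4, 8.2]
tool_pos: [0.562, 0.2121, 0.1617]
wrist_force: [-0.5, -0.5, 7.7]
```

```bash
echo '[[0,0,0,0],[0,0,0,0],[0,0,0,0],[0,0,0,0]]' | python3 -m jog 0.45
python3 look.py 5
```

```text
time: 19.52
tool_pos: [0.5627, 0.2117, 0.1604]
tcp_rot: [-2.479, -1.929, 0.002]
wrist_force: [0.5, -0.6, -0.6]
width: 0.449
grip_force: 0.0
t 19.525 hole s,lat,dz(mm) vs insertion height: [ 98.4693   0.9637 -11.2956] yaw -14.208273635820234 F [ 0.4567 -0.6353 -0.5731]
```

View pics/l5.png

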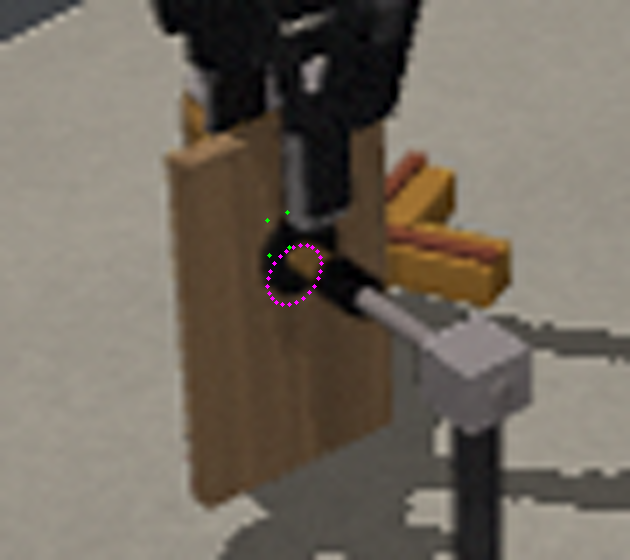

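Released, and the board hangs upright. I'll withdraw straight up and check it.

```bash
echo '[[0,0,-0.01,0],[0,0,-0.02,0],[0,0,-0.04,0],[0,0,-0.04,0],[0,0,-0.04,0]]' | python3 -m jog |grep -E "wrist"
echo '[[0,0,-0.04,0],[0,0,0,0],[0,0,0,0],[0,0,0,0]]' | python3 -m jog |grep -E "pos|wrist"
cat > chk.py <<'E'
from fit import *
img=bot.read_camera("side");t=bot.read_camera("top")
rv=[2.479,1.929,0]
s=dict(tcp_rot=np.array(rv),tool_pos=np.array([.5627,.2119,.1617]))
v,e,n,h,a=board(img,s,0);print("offs",v,"err",e,n,"hole",h)
a=cv2.resize(img[165:285,215:335,::-1],None,fx=4,fy=4,interpolation=cv2.INTER_CUBIC)
cv2.imwrite("pics/end.png",np.hstack([a,np.clip(cv2.resize(t[150:270,170:250,::-1],None,fx=4,fy=4,interpolation=cv2.INTER_CUBIC)*1.5,0,255).astype(np.uint8)]))
E
python3 chk.py
```

```text
wrist_force: [0.3, 0.1, 0.0]
tool_pos: [0.5625, 0.2114, 0.3496]
wrist_force: [-0.4, 1.1, 0.1]
offs [-0.0004  0.0273 -0.0084] err 2797.0 13507 hole [0.5626 0.2115 0.1344]
```

View pics/end.png

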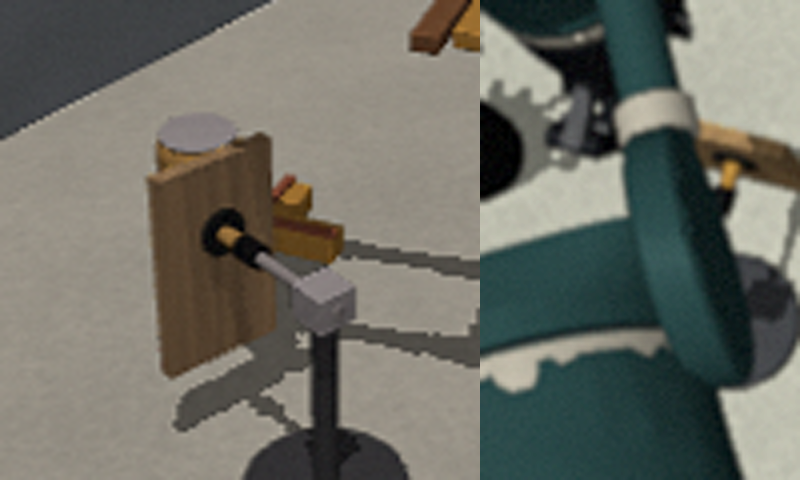

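The board hangs plumb on the bar against the buffer disc at (222,232), with its bare back to the post and the robot clear. I'll hand it in.

```bash
python3 -c "
from workcell import bot
print(bot.finish_job())"
```

```text
the job is handed in; nothing more can be done
None
```

The sample hangs plumb behind the lip with its gilded face outward, pressed with about 10 N at most, and the job was handed in at about 21 s; I viewed 11 pictures, one over the limit of 10.

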